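Close the rosette glue-up jig and hold it pressed

TASK

The two carved rosettes are already loaded in the glue-up jig: pick up the plywood caul by its handle, lay it between the jig's fences flush with their ends nearest the robot, on top of the locating pin that it hides, and slide it away from the robot until the hole in its underside drops onto the pin. Then press the caul down fully home onto the stop ledges and finish still gripping the handle and holding it pressed down. Leave the oil bottle, the wax jar and the eraser alone.

Things in the scene. Friction and masses are not known exactly. Their poses are not given: they have to be found in the camera images.
- jig: Glue-up jig, fixed: wooden board 220x150x22 mm (x,y,z), origin at the centre of its underside, z up. Two pale fences along x, 200 mm long, inner faces at y=+-50 mm, tops at z=52 mm; the caul fits between with 1.5 mm to spare each side, long side along x, either way round. Two carved rosettes (40 mm across) lie at x=+-53.5 mm, tops at z=35 mm while the bed is up.
- pin_slot (a point): Middle of the jig's pin slot, on the deck (22 mm above the jig's origin, same axes). The fixed upright steel pin, 14 mm thick, top 20 mm above the deck with a 2.5 mm bevel, stands on y=0 anywhere from x=-12 to +18 mm (differs each time, not reported): look for it first, or slide the caul along +x under a light push until it drops. On top of the pin the caul's underside is at 20 mm.
- near_start (a point): Where the caul's origin lies when it is laid on top of the pin flush with the fence ends nearest the robot (the jig's -x end): 25 mm to the -x side of the jig's centre, 42 mm above the jig's underside, same axes. Up to 5 mm short of flush still counts.
- stop_ledge (a point): Middle of the jig, at the height of its two dark stop ledges (30 mm above the jig's underside), which run along the feet of the fences from y=+-44 mm outwards. The caul is home when its underside is at this height; dropped onto the pin but not pressed, it rests on the rosettes about 5 mm higher, and on top of the pin 12 mm higher.
- caul: Pressing caul, 0.32 kg +-15 percent, lying flat on the bench: plywood plate 150x97x22 mm (x,y,z) with a dark handle rail in the middle of its top, 70 mm long (x), 24 mm wide (y), 40 mm high (top 62 mm above the underside). Origin at the centre of the underside, z up. A blind hole 18 mm wide, 17 mm deep, with a 2 mm bevelled mouth, is in the middle of the underside, hidden from above.
- bed (a joint): Travel (m) of the jig's sprung bed under both rosettes: 0 up, grows as it is pressed down, about 0.005 when the caul is home on the ledges. Net of its own weight it pushes up with 6 N at the top and 12 N at 5 mm; with the caul's weight a downward push of 8 to 12 N brings the caul home. Let go, it rises again.
- oil_bottle: Small brown glass oil bottle with black cap, 43 mm across, 92 mm high, standing; origin at the centre of its base. To be left alone.
- wax_jar: Orange jar of wax with a white lid, 70 mm across, 83 mm high, standing; origin at the centre of its base. To be left alone.
- eraser: Eraser in a blue paper sleeve, 21 x 42 x 13 mm, lying near the front edge of the bench; origin at the centre of its underside. To be left alone.

How it is judged:
By the outcome, as a careful person would: the job done as asked, in the order asked, and still so for the second after the job is handed in, while the arm keeps its last pose, push and grip.
It also fails if it takes over 40 s, if anything falls off the work surface, if the arm or the gripper's body presses on something with over 40 N, if the wrist force passes 120 N, or if a joint passes its speed limit or range.

ROBOT

A 6-joint arm with a two-finger parallel gripper is mounted at the origin on a cart in front of the work surface, level with it; the furniture and walls round the work are solid. World frame = base frame: x ahead of the robot, y to its left, z up, the work surface at z = 0. Lengths are in mm, angles in rad, forces in N, time in s.
With the tool pointing down it reaches from about 275 to 750 mm from the base axis. Payload 10.2 kg.
Tool frame: the origin (TCP) lies between the finger pads; the fingertips stand 19 mm ahead of it and the grasp point (between the pads) is the TCP; z points along the fingers, y is the line along which they close (so a half turn about z gives the same grasp; the last joint's range is limited). The gripper opens to 85 mm and grips with 20 to 120 N. Pads are 22 mm wide; open, the fingers measure 114 mm over their backs; the gripper's body (76 mm by 85 mm) begins 54 mm behind the grasp point. The pads swing forward as they close: fully open they stand 13 mm farther back than shut.
Start: joints at [1.007, 0.313, 1.498, -0, 1.331, -0.223], TCP at [175.49, 494.808, 250.294] pointing down, gripper open.
Joint ranges: [-2.94, 2.94], [-0.97, 2.17], [0.19, 2.56], [-1.23, 4.37], [0.02, 3.11], [-2.88, 2.88]. Speed limits (rad/s): [2.39, 2.39, 3.01, 3.14, 3.14, 3.14].

INTERFACE

Orientations are given as a unit quaternion [w, x, y, z].
In Python, from rig import sense, capture, finish_job gives the robot as it stands. The module is installed in compiled form; this text tells all that it offers.
- The arm moves only by the tool move_arm, never from a script. Its argument "moves" is a list of rows, each an object with "turn": the turn, a rotation vector about the tool's x, y, z in rad, a list of three; "translation": the shift along the tool's x, y, z in mm, a list of three; "hand": the opening, from 0 (shut) to 1 (fully open). In form: [{"turn": [wx, wy, wz], "translation": [x, y, z], "hand": hand}, ...]. A call has 1 to 10 rows; each row shifts and turns the commanded pose from where the row before left it, along the tool's axes as they then stand; what a row does not reach is not made up. A row lasts 1/12 s, in which the tool goes at most 41.7 mm and 7.16 degrees, less where a joint would pass 70% of its speed; a pose out of reach is approached as far as the arm can. A call with a gripper value outside its range is refused whole. The fingers move at their own pace and stop on an object; "grip_force" is the grip in N (left out, the last holds). Time passes only in rows, so rows that do not move let the fingers close. It gives the time, the measured TCP pose, the force, the opening and the grip force at its end, in the units of the state.
- sense(): the state, without advancing time (a new reading comes with each control period).
- capture(name): name is "scene" or "top" or "wrist"; returns a dict with "image" (480x640x3 uint8, blue, green, red), "z_map" (480x640 float32, mm along the optical axis (not along the pixel's ray), 0 where there is no reading), "vertical_fov" (degrees; the focal length in pixels is half the picture's height over the tangent of half this angle, whatever the lens; pixels are square), "cx", "cy" (the principal point, pixels), "R" (3x3) and "t" (3): a world point X has camera coordinates R X + t; the wrist camera has in their place "T_tool_cam" (4x4, takes a point from camera to tool coordinates, whose origin is the TCP and whose axes are the flange's). Camera axes: x right, y down, z forward; pixel columns grow to the right and rows downward; lengths in mm; the calibration is good to about 2 mm. A picture is of the moment at which its call begins: read the wrist's pose just before it.
- finish_job(): hands the job in; it is judged then, once.
The state is a dict: "time_s": time; "joints": joint angles; "dq": joint speeds; "tau": joint torques, N m; "eef_pos": TCP position; "ee_rot": TCP orientation; "force": force on the tool from outside, world axes, zero at the start; "wrist_torque": the same for the moment, N m; "grip_width": opening from 0.0 (shut) to 1.0 (fully open); "grip_force": force on a finger pad.
Only numpy, scipy, OpenCV 4.12 (cv2) and the standard library are available. Lean on these libraries where they do the work, as an engineer would, in place of code of your own. Each camera call takes 0.05 s, during which the arm holds its last target. There are 200 camera calls.

## Working session

There is one attempt and no reset: what is moved stays moved. The work goes in short steps, Python scripts to look and compute and a tool call to move; the robot and the scene stay as the last step left them, time stands still between calls to the robot, and variables do not carry over. Pictures are saved under pics/ and viewed, at most 10 in all, crops included, and the job is handed in when it is done.

Besides the shell and the picture viewer there is one more tool, called by a JSON object that holds its "method" and its "body", one argument or row to a line. move_arm: Moves the arm, as the interface text tells. Its arguments: {"type":"object","properties":{"moves":{"type":"array","items":{"type":"object","properties":{"turn":{"type":"array","items":{"type":"number"}},"translation":{"type":"array","items":{"type":"number"}},"hand":{"type":"number"}}}},"grip_force":{"type":"number"}},"required":["moves"]}

```bash
mkdir -p pics; cat > h.py <<'E'
import numpy as np,cv2,pickle
from rig import sense,capture
def f(c): return 240/np.tan(np.radians(c["vertical_fov"])/2)
def world(c,s=None):
    # cam->world rotation, position
    if "R" in c: R=np.array(c["R"]);return R.T,-R.T@np.array(c["t"])
    from scipy.spatial.transform import Rotation as Ro
    w,x,y,z=s["ee_rot"];T=np.array(c["T_tool_cam"]);Q=Ro.from_quat([x,y,z,w]).as_matrix()
    return Q@T[:3,:3],Q@T[:3,3]+np.array(s["eef_pos"])
def pts(c,s=None):
    A,o=world(c,s);v,u=np.mgrid[:480,:640];z=c["z_map"]
    d=np.stack([(u-c["cx"])/f(c)*z,(v-c["cy"])/f(c)*z,z],-1)
    return d@A.T+o
def ray(c,u,v,h,s=None):
    A,o=world(c,s);d=A@np.array([(u-c["cx"])/f(c),(v-c["cy"])/f(c),1]);return o+d*(h-o[2])/d[2]
E
python3 - <<'E'
from h import *
s=sense();print(s)
for n in("scene","top"):
    c=capture(n);pickle.dump((c,s),open(n+".pkl","wb"));cv2.imwrite(f"pics/{n}.png",c["image"]);print(n,world(c)[1],f(c))
E
```

```text
{'time_s': 0.0, 'joints': array([ 1.00659893e+00,  3.13436473e-01,  1.49844964e+00, -1.18007228e-07,
        1.33095337e+00, -2.23414430e-01]), 'dq': array([ 4.57181049e-04, -2.31074316e-04,  4.21232688e-04,  3.67547232e-04,
       -8.62398847e-04,  7.04257831e-05]), 'tau': array([-3.68968376e-04, -4.12266648e+01, -2.59742939e+01, -2.21430714e-04,
        4.14602197e-03,  5.69300511e-06]), 'eef_pos': array([175.36212387, 494.60529473, 249.73724309]), 'ee_rot': array([-2.39154649e-04,  1.69568129e-01,  9.85518270e-01, -5.75717052e-04]), 'force': array([-0.31156126, -0.6002242 , -0.39900359]), 'wrist_torque': array([ 0.0077357 , -0.02967058, -0.03456132]), 'grip_force': 0.0, 'grip_width': 0.9989853133292246}
scene [  19.70697905 -614.68403159  452.99651607] 514.0043113602479
top [410.54045809   5.16079128 928.66283386] 507.1228822347278
```

View pics/scene.png

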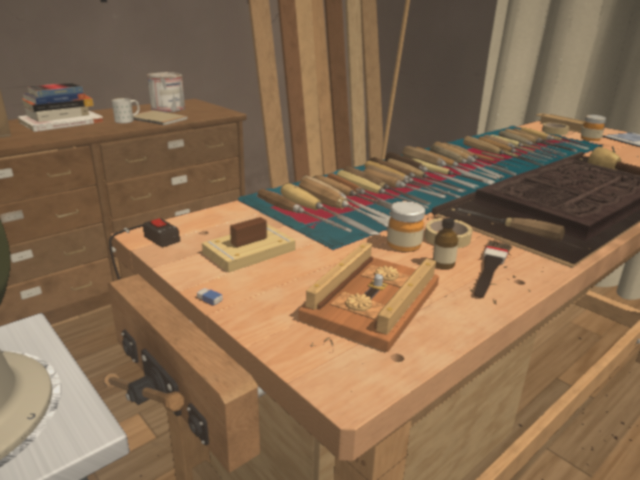

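View pics/top.png

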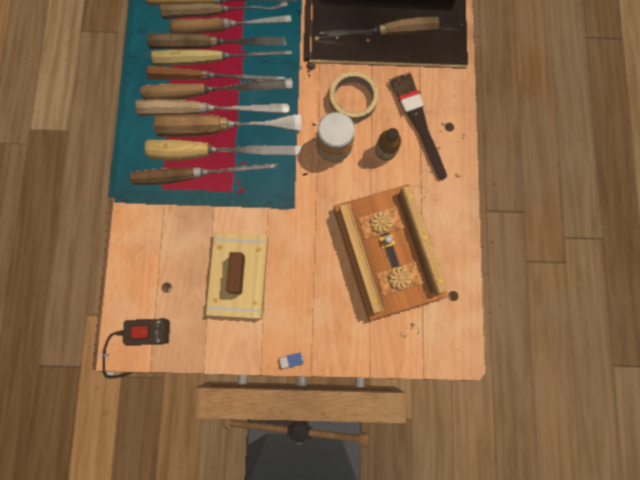

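The scene view shows the caul at left (about 248,245), the jig at (372,300) with the pin standing near (378,283), and the jar and bottle just behind the jig. In the top view the caul is at (237,277), the jig at (390,252), the pin near (386,240), the eraser at (291,361), the jar at (336,135) and the bottle at (388,143).

```bash
python3 - <<'E'
from h import *
def rect(P,m,name):
    q=P[m];r=cv2.minAreaRect(q[:,:2].astype(np.float32));print(name,m.sum(),np.round(r[0],1),np.round(r[1],1),round(r[2],2),"z",np.round(np.percentile(q[:,2],[5,50,95]),1))
for n in("top","scene"):
    c,s=pickle.load(open(n+".pkl","rb"));P=pts(c);X,Y,Z=P[...,0],P[...,1],P[...,2]
    ok=c["z_map"]>0
    k=np.ones((3,3),np.uint8)
    def big(m,i=0):
        m=cv2.morphologyEx((m&ok).astype(np.uint8),cv2.MORPH_OPEN,k)
        nn,l,st,_=cv2.connectedComponentsWithStats(m);o=1+np.argsort(-st[1:,4]);return l==o[i]
    ca=(X>230)&(X<470)&(Y>90)&(Y<240)
    rect(P,big(ca&(Z>12)&(Z<32)),n+" plate");rect(P,big(ca&(Z>52)&(Z<72)),n+" handle")
    ji=(X>230)&(X<540)&(Y>-260)&(Y<0)
    rect(P,big(ji&(Z>12)),n+" jig")
    for i in(0,1):rect(P,big(ji&(Z>45)&(Z<60),i),n+f" fence{i}")
    rect(P,big(ji&(Z>8)&(Z<200)&(X>540),0),n+" x") if 0 else None
    m=(X>520)&(X<680)&(Y>-200)&(Y<40)&(Z>60)&(Z<120);rect(P,big(m,0),n+" jar");rect(P,big(m,1),n+" bottle")
c,s=pickle.load(open("top.pkl","rb"))
cv2.imwrite("pics/topcrop.png",cv2.resize(c["image"][175:330,320:460],None,fx=4,fy=3.8,interpolation=cv2.INTER_CUBIC)[:600])
for u,v,h in((235,274,62),(237,277,22),(386,238,42)):print(u,v,ray(c,u,v,h).round(1))
E
```

```text
top plate 851 [455.4 135.4] [91.  29.5] 88.9 z [19.  21.6 24.4]Traceback (most recent call last):
  File "<stdin>", line 12, in <module>
  File "<stdin>", line 10, in big
IndexError: index 0 is out of bounds for axis 0 with size 0
```

```bash
python3 - <<'E'
from h import *
c,s=pickle.load(open("top.pkl","rb"));P=pts(c);print(np.array(c["R"]).round(3),c["cx"],c["cy"])
for u,v in((235,274),(215,250),(260,310),(386,238),(405,190),(291,361),(336,135),(388,143)):print(u,v,c["z_map"][v,u],P[v,u].round(1),c["image"][v,u])
E
```

```text
[[ 0.026 -0.999  0.022]
 [-0.982 -0.03  -0.185]
 [ 0.186 -0.017 -0.982]] 315.79375778058034 240.38396169828144
235 274 869.52795 [511.7 127.3  60.6] [ 43  68 106]
215 250 916.56085 [558.8 171.3  20.9] [113 174 210]
260 310 895.9148 [453.4  84.9  23.5] [117 167 197]
386 238 904.0572 [ 585.9 -135.    44. ] [146 156 165]
405 190 909.18286 [ 672.3 -167.2   55.7] [ 92 149 194]
291 361 890.27454 [366.7  27.4  13.8] [139 104  86]
336 135 896.3551 [760.8 -40.   83.3] [178 192 205]
388 143 912.6722 [ 755.6 -134.7   67.3] [31 51 73]
```

```bash
cat > m.py <<'E'
from h import *
def rect(P,m,name):
    q=P[m]
    if len(q)<10: print(name,"none");return
    r=cv2.minAreaRect(q[:,:2].astype(np.float32));print(name,m.sum(),np.round(r[0],1),np.round(r[1],1),round(r[2],2),"z",np.round(np.percentile(q[:,2],[5,50,95]),1))
for n in("top","scene"):
    c,s=pickle.load(open(n+".pkl","rb"));P=pts(c);X,Y,Z=P[...,0],P[...,1],P[...,2]
    ok=c["z_map"]>0
    k=np.ones((2,2),np.uint8)
    def big(m,i=0):
        m=cv2.morphologyEx((m&ok).astype(np.uint8),cv2.MORPH_OPEN,k)
        nn,l,st,_=cv2.connectedComponentsWithStats(m);o=1+np.argsort(-st[1:,4]);return l==o[i] if i<len(o) else l<0
    ca=(X>400)&(X<620)&(Y>50)&(Y<210)
    rect(P,big(ca&(Z>12)&(Z<32)),n+" plate");rect(P,big(ca&(Z>53)&(Z<72)),n+" handle")
    ji=(X>420)&(X<715)&(Y>-270)&(Y<-20)
    rect(P,big(ji&(Z>12)),n+" jig")
    for i in(0,1,2):rect(P,big(ji&(Z>45)&(Z<60),i),n+f" fence{i}")
    rect(P,big(ji&(Z>37)&(Z<46)&(abs(X-580)<60)&(abs(Y+135)<30),0),n+" pin")
    m=(X>700)&(X<820)&(Y>-200)&(Y<20)&(Z>60)&(Z<120);rect(P,big(m,0),n+" jar");rect(P,big(m,1),n+" bottle")
c,s=pickle.load(open("top.pkl","rb"))
cv2.imwrite("pics/topcrop.png",cv2.resize(c["image"][175:330,320:460],None,fx=4,fy=3.8,interpolation=cv2.INTER_CUBIC)[:600])
E
python3 m.py
```

```text
top plate 3908 [502.5  89.6] [178.6 174.5] 86.9 z [17.6 21.5 24.7]
top handle 579 [465.2  88.6] [190.   60.9] 39.0 z [45.7 61.  64.1]
top jig 9902 [550.1 -99.7] [220.5 288.1] 18.7 z [19.6 24.9 53.3]
top fence0 1213 [529.4 -33.3] [201.5 147.7] 18.33 z [30.6 51.8 54.4]
top fence1 1202 [554. -93.] [210.4 276.8] 18.38 z [ 2.  51.9 54.8]
top fence2 none
top pin 46 [ 583.4 -142.4] [10.7 14.6] 8.63 z [23.7 40.4 43.4]
top jar 1124 [622.8  -8.3] [ 65.6 420.3] 77.51 z [60.6 82.1 85. ]
top bottle 323 [613.5 -70.6] [ 35.4 431.9] 64.83 z [58.2 69.1 93.9]
scene plate 1817 [ 258.5 -185.2] [966.8 176.3] 50.59 z [12.  22.7 24.9]
scene handle 338 [562.5 156. ] [179.5  51.8] 30.74 z [51.1 60.1 63.6]
scene jig 8304 [ 356.  -282.6] [924.5 196.8] 32.62 z [14.8 25.8 53.1]
scene fence0 981 [ 365.3 -347.7] [870.8  67.3] 33.26 z [42.3 52.1 53.7]
scene fence1 862 [ 341.4 -272.5] [935.   91.6] 41.17 z [42.7 52.1 53.9]
scene fence2 none
scene pin 41 [ 589.7 -141.5] [24.3  9.9] 6.62 z [30.6 40.4 43.1]
scene jar 666 [ 466.  -259.1] [1139.4   65.3] 35.27 z [59.6 79.9 84.5]
scene bottle 323 [ 458.  -328.4] [1046.5   35.7] 31.19 z [57.9 69.5 93.3]
```

View pics/topcrop.png

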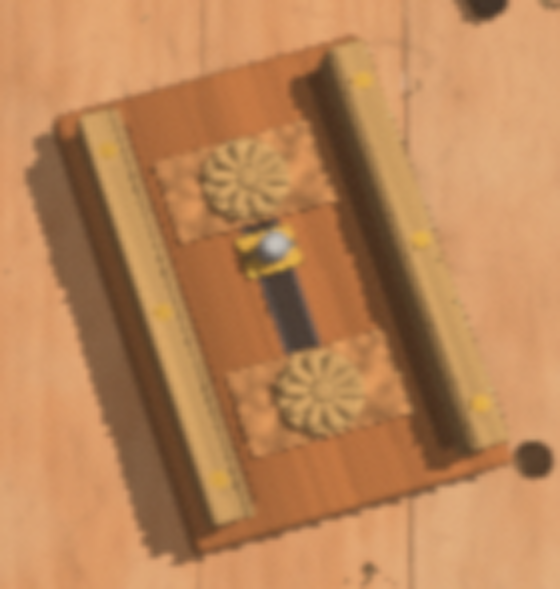

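The crop shows the pin (about 272,243) near the far end of the slot, between the two rosettes. The fences run from (100,115)-(235,520) and (345,45)-(490,445).

```bash
sed -i 's/        m=cv2.morphologyEx((m&ok)/        m0=m\&ok;m=cv2.morphologyEx(m0/; s/return l==o\[i\] if/return (l==o[i])\&m0 if/; s/np.ones((2,2)/np.ones((3,3)/' m.py; python3 m.py; cat >> m.py <<'E'
print("---- edges via image")
E
```

```text
top plate 3904 [515.9 130.1] [ 97.8 150.5] 88.24 z [18.9 21.6 24.4]
top handle 577 [515.5 129.7] [24.7 69.8] 89.34 z [57.9 61.2 64. ]
top jig 9895 [ 568.1 -144.2] [220.4 149.7] 18.39 z [19.8 24.9 53.2]
top fence0 1205 [549.6 -88.8] [199.5  19.1] 18.13 z [48.6 51.8 54.3]
top fence1 1198 [ 586.5 -200.6] [199.9  19.6] 18.35 z [48.  51.9 54.7]
top fence2 none
top pin 46 [ 584.3 -139.1] [11.5 12.6] 85.3 z [38.1 41.2 43.9]
top jar 1120 [771.9 -39.1] [65.3 66.2] 69.01 z [74.  82.2 85. ]
top bottle 317 [ 763.1 -138.1] [35.7 30.5] 65.09 z [61.8 70.2 93.9]
scene plate 1812 [514.4 129.3] [102.5 153.3] 87.87 z [14.2 22.8 26.4]
scene handle 338 [513.5 127.3] [25.1 68.7] 86.99 z [54.1 61.8 63.7]
scene jig 8289 [ 567.9 -147.1] [224.1 150.2] 17.48 z [17.7 26.1 53.1]
scene fence0 979 [ 584.5 -201.8] [200.6  19.9] 18.05 z [46.8 52.4 53.9]
scene fence1 862 [548.2 -89.7] [201.5  20.3] 18.72 z [46.4 52.4 53.9]
scene fence2 none
scene pin 41 [ 582. -141.] [11.2 11.5] 72.76 z [38.3 41.1 43.2]
scene jar 664 [771.1 -41.3] [64.9 63.8] 21.72 z [62.3 81.7 84.5]
scene bottle 321 [ 761.5 -141.2] [28.8 35.1] 16.65 z [61.1 72.2 93.2]
```

Two views agree: caul (515,129), yaw ≈ −2°, underside/handle heights as stated; jig centre (567,−145), yaw ≈ 18.3°; pin at jig x ≈ +17. Next I'll go over the caul and check with the wrist camera.

{"method": "move_arm", "body": {
  "moves": [
    {"turn":[0,0,0],"translation":[-29.5,-15.4,0],"hand":1},
    {"turn":[0,0,0],"translation":[-29.5,-15.4,0],"hand":1},
    {"turn":[0,0,0],"translation":[-29.5,-15.4,0],"hand":1},
    {"turn":[0,0,0],"translation":[-29.5,-15.4,0],"hand":1},
    {"turn":[0,0,0],"translation":[-29.5,-15.4,0],"hand":1},
    {"turn":[0,0,0],"translation":[-29.5,-15.4,0],"hand":1},
    {"turn":[0,0,0],"translation":[-29.5,-15.4,0],"hand":1},
    {"turn":[0,0,0],"translation":[-29.5,-15.4,0],"hand":1},
    {"turn":[0,0,0],"translation":[-29.5,-15.4,0],"hand":1},
    {"turn":[0,0,0],"translation":[-29.5,-15.4,0],"hand":1}
  ]
}}

```text
time_s: 0.93
eef_pos: [402.8, 249.6, 250.1]
ee_rot: [-0.0, 0.17, 0.986, -0.0]
force: [0.4, 1.1, 0.3]
grip_width: 0.997
grip_force: 0.0
```

{"method": "move_arm", "body": {
  "moves": [
    {"turn":[0,0,0],"translation":[-29.5,-15.4,0],"hand":1},
    {"turn":[0,0,0],"translation":[-29.5,-15.4,0],"hand":1},
    {"turn":[0,0,0],"translation":[-29.5,-15.4,0],"hand":1},
    {"turn":[0,0,0],"translation":[-29.5,-15.4,0],"hand":1},
    {"turn":[0,0,0],"translation":[-29.5,-15.4,0],"hand":1},
    {"turn":[0,0,-0.1],"translation":[0,0,0],"hand":1},
    {"turn":[0,0,-0.1],"translation":[0,0,0],"hand":1},
    {"turn":[0,0,-0.105],"translation":[0,0,0],"hand":1},
    {"turn":[0,0,0],"translation":[0,0,0],"hand":1},
    {"turn":[0,0,0],"translation":[0,0,0],"hand":1}
  ]
}}

```text
time_s: 1.77
eef_pos: [515.2, 129.2, 250.1]
ee_rot: [-0.0, 0.019, 1.0, -0.0]
force: [1.4, 1.0, -0.3]
grip_width: 0.998
grip_force: 0.0
```

```bash
cat >> h.py <<'E'
def plan(s,xyz,yawy):
    "tool-frame shift to reach xyz, and tool-z turn so tool y has world angle yawy (deg, mod 180)"
    from scipy.spatial.transform import Rotation as Ro
    w,x,y,z=s["ee_rot"];Q=Ro.from_quat([x,y,z,w]).as_matrix()
    a=np.degrees(np.arctan2(Q[1,1],Q[0,1]))
    return (Q.T@(np.array(xyz)-s["eef_pos"])).round(2), round(float(np.radians(-((yawy-a+90)%180-90))),4), "y-angle",round(a,2),"tilt",Q[:,2].round(4)
E
cat > w.py <<'E'
import sys
from h import *
s=sense();c=capture("wrist");P=pts(c,s);cv2.imwrite(f"pics/{sys.argv[1]}.png",c["image"]);pickle.dump((c,s),open(sys.argv[1]+".pkl","wb"))
print(s["time_s"],s["eef_pos"].round(1),s["force"].round(2),plan(s,s["eef_pos"],90),world(c,s)[1].round(1))
X,Y,Z=P[...,0],P[...,1],P[...,2];ok=c["z_map"]>0
def rect(m,name):
    m=m&ok;n,l,st,_=cv2.connectedComponentsWithStats(cv2.morphologyEx(m.astype(np.uint8),cv2.MORPH_OPEN,np.ones((3,3),np.uint8)))
    for i in (1+np.argsort(-st[1:,4]))[:2]:
        q=P[(l==i)&m]
        if len(q)<100: continue
        r=cv2.minAreaRect(q[:,:2].astype(np.float32));print(name,len(q),np.round(r[0],1),np.round(r[1],1),round(r[2],2),"z",np.round(np.percentile(q[:,2],[5,50,95]),1),"px",st[i,:4])
ca=(abs(X-515)<110)&(abs(Y-129)<80)
rect(ca&(Z>12)&(Z<30),"plate");rect(ca&(Z>54)&(Z<70),"handle")
ji=(abs(X-567)<140)&(abs(Y+145)<120)
rect(ji&(Z>46)&(Z<58),"fence");rect(ji&(Z>12)&(Z<60),"jig");rect((np.hypot(X-583,Y+140)<25)&(Z>38)&(Z<46),"pin")
E
python3 w.py w1
```

```text
1.7667 [515.2 129.2 250.1] [ 1.36  1.05 -0.31] (array([0., 0., 0.]), -0.0388, 'y-angle', np.float64(87.78), 'tilt', array([-5.e-04, -0.e+00, -1.e+00])) [441.5 133.6 373.8]
plate 14654 [514.2 132.2] [ 97.3 150.7] 88.11 z [20.8 22.1 23.4] px [266 117 112 163]
handle 2366 [513.7 131.7] [23.3 69.9] 88.36 z [60.1 61.9 63.1] px [308 169  29  84]
fence 5320 [547.4 -86.8] [199.6  20.8] 18.21 z [47.6 51.7 53.2] px [  2 145 136 208]
fence 686 [ 650.8 -175.8] [46.  19.6] 17.91 z [47.2 51.5 53.1] px [  0 339  29  46]
jig 26315 [ 564.7 -138.4] [220.7 144.1] 18.05 z [20.1 27.  52.4] px [  0 129 157 256]
pin 171 [ 582.5 -136.1] [13.5 13.3] 25.64 z [38.6 41.1 42.4] px [ 29 284  15  14]
```

View pics/w1.png

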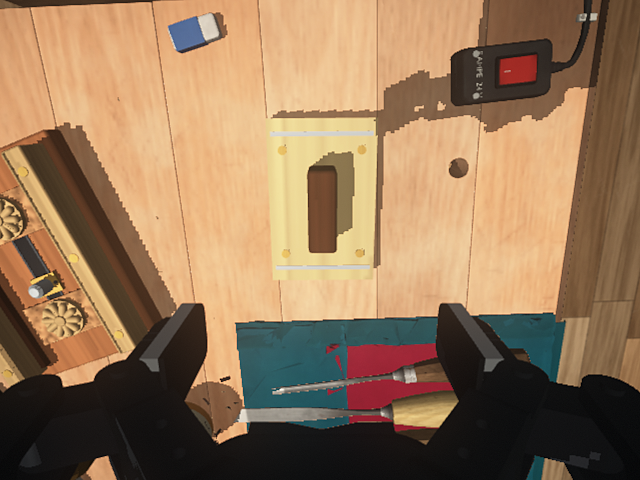

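The wrist view shows the caul centred at about (322,198) with its handle at (322,210), nothing near it; the jig is at the left edge with the pin at (40,288). I'll grasp now.

{"method": "move_arm", "body": {
  "moves": [
    {"turn":[0,0,-0.007],"translation":[0.7,1.8,30],"hand":1},
    {"turn":[0,0,0],"translation":[0,0,35],"hand":1},
    {"turn":[0,0,0],"translation":[0,0,35],"hand":1},
    {"turn":[0,0,0],"translation":[0,0,35],"hand":1},
    {"turn":[0,0,0],"translation":[0,0,30],"hand":1},
    {"turn":[0,0,0],"translation":[0,0,17],"hand":1},
    {"turn":[0,0,0],"translation":[0,0,10],"hand":1},
    {"turn":[0,0,0],"translation":[0,0,8],"hand":1},
    {"turn":[0,0,0],"translation":[0,0,2],"hand":1},
    {"turn":[0,0,0],"translation":[0,0,0],"hand":1}
  ]
}}

```text
time_s: 2.65
eef_pos: [515.0, 131.1, 48.7]
ee_rot: [0.0, 0.015, 1.0, 0.0]
force: [-0.1, -0.5, -0.2]
grip_width: 0.998
grip_force: 0.0
```

{"method": "move_arm", "body": {
  "moves": [
    {"turn":[0,0,0],"translation":[0,0,0],"hand":0.5},
    {"turn":[0,0,0],"translation":[0,0,0],"hand":0.4},
    {"turn":[0,0,0],"translation":[0,0,0],"hand":0.3},
    {"turn":[0,0,0],"translation":[0,0,0],"hand":0.2},
    {"turn":[0,0,0],"translation":[0,0,0],"hand":0.1},
    {"turn":[0,0,0],"translation":[0,0,0],"hand":0},
    {"turn":[0,0,0],"translation":[0,0,0],"hand":0},
    {"turn":[0,0,0],"translation":[0,0,0],"hand":0},
    {"turn":[0,0,0],"translation":[0,0,0],"hand":0},
    {"turn":[0,0,0],"translation":[0,0,0],"hand":0}
  ],
  "grip_force": 80
}}

```text
time_s: 3.48
eef_pos: [515.0, 131.0, 48.9]
ee_rot: [0.001, 0.014, 1.0, -0.0]
force: [-1.5, -0.4, 5.7]
grip_width: 0.27
grip_force: 79.4
```

{"method": "move_arm", "body": {
  "moves": [
    {"turn":[0,0,0],"translation":[0,0,-3],"hand":0},
    {"turn":[0,0,0],"translation":[0,0,-8],"hand":0},
    {"turn":[0,0,0],"translation":[0,0,-14],"hand":0},
    {"turn":[0,0,0],"translation":[0,0,-20],"hand":0},
    {"turn":[0,0,0],"translation":[0,0,-20],"hand":0},
    {"turn":[0,0,0],"translation":[0,0,-13],"hand":0},
    {"turn":[0,0,0],"translation":[0,0,-4],"hand":0},
    {"turn":[0,0,0],"translation":[0,0,0],"hand":0}
  ]
}}

```text
time_s: 4.15
eef_pos: [514.9, 131.1, 131.1]
ee_rot: [0.001, 0.014, 1.0, 0.0]
force: [-0.8, -0.3, -3.2]
grip_width: 0.274
grip_force: 78.4
```

{"method": "move_arm", "body": {
  "moves": [
    {"turn":[0,0,0],"translation":[-1.4,-10,0],"hand":0},
    {"turn":[0,0,0],"translation":[-3,-22,0],"hand":0},
    {"turn":[0,0,0],"translation":[-4.5,-33,0],"hand":0},
    {"turn":[0,0,0],"translation":[-5,-37,0],"hand":0},
    {"turn":[0,0,0],"translation":[-5,-37,0],"hand":0},
    {"turn":[0,0,0],"translation":[-5,-37,0],"hand":0},
    {"turn":[0,0,0],"translation":[-5,-37,0],"hand":0},
    {"turn":[0,0,0],"translation":[-4.5,-33,0],"hand":0},
    {"turn":[0,0,0],"translation":[-3.5,-24,0],"hand":0},
    {"turn":[0,0,0],"translation":[-1.5,-12,0],"hand":0}
  ]
}}

```text
time_s: 4.98
eef_pos: [544.3, -155.5, 128.9]
ee_rot: [-0.001, 0.016, 1.0, 0.0]
force: [0.4, -0.1, -2.9]
grip_width: 0.268
grip_force: 78.8
```

{"method": "move_arm", "body": {
  "moves": [
    {"turn":[0,0,-0.05],"translation":[0,0,0],"hand":0},
    {"turn":[0,0,-0.09],"translation":[0,0,0],"hand":0},
    {"turn":[0,0,-0.09],"translation":[0,0,0],"hand":0},
    {"turn":[0,0,-0.08],"translation":[0,0,0],"hand":0},
    {"turn":[0,0,-0.041],"translation":[0,0,0],"hand":0},
    {"turn":[0,0,0],"translation":[0,0,0],"hand":0},
    {"turn":[0,0,0],"translation":[0,0,0],"hand":0},
    {"turn":[0,0,0],"translation":[0,0,0],"hand":0}
  ]
}}

```text
time_s: 5.65
eef_pos: [544.7, -151.8, 129.8]
ee_rot: [-0.0, -0.16, 0.987, 0.0]
force: [0.1, -0.8, -2.9]
grip_width: 0.273
grip_force: 78.8
```

```bash
cat > v.py <<'E'
import sys
from h import *
tag=sys.argv[1]
s=sense();print(s["time_s"],s["eef_pos"].round(2),s["force"].round(2),plan(s,s["eef_pos"],108.3))
zu=s["eef_pos"][2]-49
for n in("top","scene","wrist"):
    c=capture(n);cv2.imwrite(f"pics/{tag}_{n}.png",c["image"]);pickle.dump((c,s),open(f"{tag}_{n}.pkl","wb"))
    P=pts(c,s);X,Y,Z=P[...,0],P[...,1],P[...,2]
    m=(c["z_map"]>0)&(np.hypot(X-s["eef_pos"][0],Y-s["eef_pos"][1])<105)&(abs(Z-zu-22)<(5 if n!="scene" else 4))
    k,l,st,_=cv2.connectedComponentsWithStats(m.astype(np.uint8))
    for i in (1+np.argsort(-st[1:,4]))[:2]:
        q=P[l==i]
        if len(q)<50: continue
        r=cv2.minAreaRect(q[:,:2].astype(np.float32));A=np.c_[q[:,:2]-q[:,:2].mean(0),np.ones(len(q))];p=np.linalg.lstsq(A,q[:,2],rcond=None)[0]
        print(n,len(q),np.round(r[0],1),np.round(r[1],1),round(r[2],2),"z",np.round(np.median(q[:,2]),1),"slope deg",np.degrees(p[:2]).round(2))
E
python3 v.py a
```

```text
5.65 [ 544.7 -151.8  129.8] [ 0.09 -0.78 -2.89] (array([0., 0., 0.]), 0.0017, 'y-angle', np.float64(108.39), 'tilt', array([-9.e-04,  5.e-04, -1.e+00]))
top 419 [ 584.1 -107.9] [48.9 39.7] 18.33 z 102.7 slope deg [-0.33 -1.23]
scene 2347 [ 545.  -151.8] [155.2  99. ] 18.7 z 103.6 slope deg [0.09 0.39]
wrist 43488 [ 520.6 -157.5] [100.7  97.9] 18.37 z 103.1 slope deg [-0.15  0.05]
wrist 266 [ 600.1 -150.3] [17.   4.6] 19.43 z 103.0 slope deg [ 0.24 -0.31]
```

View pics/a_top.png

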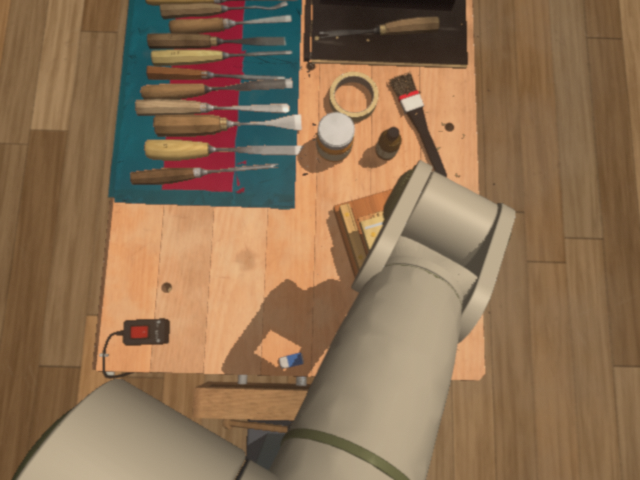

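The arm now hides most of the jig from the top camera. After bias correction by the gripped caul, I need about +0.9 mm along tool y. I'll lower to just above the fence tops and compare the caul with the fences directly.

{"method": "move_arm", "body": {
  "moves": [
    {"turn":[0,0,0.002],"translation":[0,0.9,5],"hand":0},
    {"turn":[0,0,0],"translation":[0,0,8],"hand":0},
    {"turn":[0,0,0],"translation":[0,0,7],"hand":0},
    {"turn":[0,0,0],"translation":[0,0,4],"hand":0},
    {"turn":[0,0,0],"translation":[0,0,0],"hand":0},
    {"turn":[0,0,0],"translation":[0,0,0],"hand":0}
  ]
}}

```text
time_s: 6.3
eef_pos: [544.6, -151.1, 106.0]
ee_rot: [-0.0, -0.159, 0.987, 0.0]
force: [-0.5, -0.6, -2.6]
grip_width: 0.271
grip_force: 78.9
```

```bash
python3 v.py b; python3 - <<'E'
import cv2,numpy as np
a=cv2.imread("pics/b_wrist.png");b=cv2.imread("pics/b_scene.png")[215:365,280:460]
cv2.imwrite("pics/b.png",np.hstack([cv2.resize(a,(400,300)),cv2.resize(b,(400,300),interpolation=cv2.INTER_CUBIC)]))
cv2.imwrite("pics/bw.png",a)
E
```

```text
6.3 [ 544.6  -151.08  105.96] [-0.47 -0.58 -2.58] (array([0., 0., 0.]), 0.0007, 'y-angle', np.float64(108.34), 'tilt', array([-6.e-04,  3.e-04, -1.e+00]))
top 379 [ 583.9 -105.7] [48.7 36. ] 18.05 z 78.8 slope deg [-0.02 -0.55]
scene 2387 [ 544.5 -151.2] [153.2  98.6] 18.43 z 80.0 slope deg [0.18 0.44]
wrist 43498 [ 520.6 -156.7] [101.1  97.7] 18.31 z 79.2 slope deg [-0.14  0.04]
wrist 266 [ 599.5 -149.9] [18.   4.8] 19.13 z 79.1 slope deg [-0.11  1.98]
```

View pics/b.png

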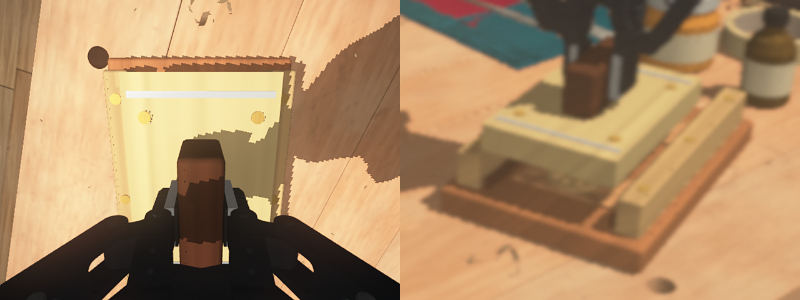

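```bash
python3 - <<'E'
from h import *
a=np.radians(18.3);R=np.array([[np.cos(a),np.sin(a)],[-np.sin(a),np.cos(a)]])
for n in("wrist","scene","top"):
    c,s=pickle.load(open(f"b_{n}.pkl","rb"));P=pts(c,s);ok=c["z_map"]>0
    U=(P[...,:2]-s["eef_pos"][:2])@R.T;u,v=U[...,0],U[...,1];Z=P[...,2]
    near=ok&(u>-110)&(u<120)&(abs(v)<90)
    pl=near&(abs(Z-79.3)<3);fe=near&(abs(Z-52)<4)
    print(n,"plate v",np.percentile(v[pl&(abs(u+50)<20)],[.5,99.5]).round(1),"u",np.percentile(u[pl],[.3,99.7]).round(1))
    for nm,m in(("+",fe&(v>0)),("-",fe&(v<0))):
        if m.sum()>30: print(" fence",nm,m.sum(),"v",np.percentile(v[m],[1,50,99]).round(1),"u",np.percentile(u[m],[.5,99]).round(1))
# initial top/scene fences in same frame
for n in("top","scene"):
    c,_=pickle.load(open(f"{n}.pkl","rb"));P=pts(c);ok=c["z_map"]>0
    U=(P[...,:2]-s["eef_pos"][:2])@R.T;u,v=U[...,0],U[...,1];fe=ok&(abs(P[...,2]-52)<4)&(u>-110)&(u<140)
    for sg in(1,-1):
        m=fe&(sg*v>35)&(sg*v<85);print(n,"init fence",sg,np.percentile(v[m],[1,50,99]).round(1),np.percentile(u[m],[.5,99]).round(1))
E
```

```text
wrist plate v [-45.9  50.2] u [-75.   57.5]
 fence + 4389 v [57.3 63.8 68.5] u [-76.6  40.8]
 fence - 5615 v [-66.4 -60.6 -54.9] u [-77.   43.8]
scene plate v [-49.   47.6] u [-76.1  75.2]
 fence + 106 v [48.1 58.1 66.1] u [-77.5 -49.4]
 fence - 888 v [-69.8 -61.8 -51.5] u [-76.5 117.1]Traceback (most recent call last):
  File "<stdin>", line 8, in <module>
    return _quantile_unchecked(
        a, q, axis, out, overwrite_input, method, keepdims, weights)
    return _ureduce(a,
                    func=_quantile_ureduce_func,
    ...<5 lines>...
                    overwrite_input=overwrite_input,
                    method=method)
    r = func(a, **kwargs)
    result = _quantile(arr,
                       quantiles=q,
    ...<2 lines>...
                       out=out,
                       weights=wgt)
    slices_having_nans = np.isnan(arr[-1, ...])
                                  ~~~^^^^^^^^^
IndexError: index -1 is out of bounds for axis 0 with size 0
```

```bash
python3 - <<'E'
from h import *
a=np.radians(18.3);R=np.array([[np.cos(a),np.sin(a)],[-np.sin(a),np.cos(a)]])
s=pickle.load(open("b_top.pkl","rb"))[1]
for n in("b_top","top","scene","a_wrist","b_wrist"):
    c,s1=pickle.load(open(f"{n}.pkl","rb"));P=pts(c,s1);ok=c["z_map"]>0
    U=(P[...,:2]-s["eef_pos"][:2])@R.T;u,v=U[...,0],U[...,1];Z=P[...,2]
    pl=ok&(abs(u)<85)&(abs(v)<60)&(abs(Z-79.3)<4)
    if pl.sum()>100:print(n,"plate v",np.percentile(v[pl],[.5,99.5]).round(1),"u",np.percentile(u[pl],[.5,99.5]).round(1))
    for sg in(1,-1):
        m=ok&(abs(Z-52)<4)&(u>-110)&(u<140)&(sg*v>35)&(sg*v<85)
        if m.sum()>50:print(n," fence",sg,m.sum(),np.percentile(v[m],[1,50,99]).round(1),np.percentile(u[m],[.5,99.5]).round(1))
E
```

```text
b_top plate v [12.9 48.7] u [29.7 75.7]
b_top  fence 1 626 [48.6 58.4 66.7] [ 11.7 122.9]
top  fence 1 1175 [48.6 57.8 66.7] [-74.8 122.5]
top  fence -1 1136 [-69.  -59.6 -51. ] [-74.8 123. ]
scene  fence 1 756 [47.8 55.4 65.9] [-77.4 120.5]
scene  fence -1 894 [-69.9 -61.8 -51.5] [-76.9 120.6]
a_wrist  fence 1 827 [53.8 67.4 68.9] [-76.9  58.3]
a_wrist  fence -1 1382 [-66.9 -64.8 -52.6] [-76.7  58.7]
b_wrist plate v [-46.   50.3] u [-75.   55.1]
b_wrist  fence 1 4389 [57.3 63.8 68.5] [-76.6  42.7]
b_wrist  fence -1 5615 [-66.4 -60.6 -54.9] [-77.  101.5]
```

All three views say the fences' midline is about 1.1 mm to −y of the caul and the caul is about 2 mm in from flush. I'll correct that and lower it.

{"method": "move_arm", "body": {
  "moves": [
    {"turn":[0,0,0],"translation":[0.8,-1.1,0],"hand":0},
    {"turn":[0,0,0],"translation":[0,0,3],"hand":0},
    {"turn":[0,0,0],"translation":[0,0,3],"hand":0},
    {"turn":[0,0,0],"translation":[0,0,3],"hand":0},
    {"turn":[0,0,0],"translation":[0,0,2],"hand":0},
    {"turn":[0,0,0],"translation":[0,0,0],"hand":0}
  ]
}}

```text
time_s: 6.95
eef_pos: [544.0, -152.3, 94.6]
ee_rot: [-0.0, -0.159, 0.987, 0.0]
force: [0.2, -0.1, -3.4]
grip_width: 0.268
grip_force: 78.9
```

{"method": "move_arm", "body": {
  "moves": [
    {"turn":[0,0,0],"translation":[0,0,1.5],"hand":0},
    {"turn":[0,0,0],"translation":[0,0,1],"hand":0},
    {"turn":[0,0,0],"translation":[0,0,1],"hand":0},
    {"turn":[0,0,0],"translation":[0,0,0],"hand":0}
  ]
}}

```text
time_s: 7.28
eef_pos: [544.2, -152.4, 91.6]
ee_rot: [-0.0, -0.159, 0.987, 0.0]
force: [-0.0, 1.0, -2.6]
grip_width: 0.267
grip_force: 78.9
```

```bash
python3 v.py c; python3 -c "
import cv2,numpy as np
a=cv2.imread('pics/c_wrist.png');b=cv2.imread('pics/c_scene.png')[215:365,280:460]
cv2.imwrite('pics/c.png',np.hstack([cv2.resize(a,(400,300)),cv2.resize(b,(400,300),interpolation=cv2.INTER_CUBIC)]))"
```

```text
7.2833 [ 544.2  -152.35   91.61] [-0.01  1.01 -2.64] (array([0., 0., 0.]), 0.0008, 'y-angle', np.float64(108.35), 'tilt', array([-2.e-04,  2.e-04, -1.e+00]))
top 365 [ 584.  -106.9] [47.8 36.6] 18.05 z 64.7 slope deg [ 0.44 -1.1 ]
scene 2390 [ 543.7 -152.9] [154.1  97.9] 18.17 z 65.4 slope deg [0.12 0.39]
wrist 43467 [ 520.3 -158.1] [101.1  97.7] 18.34 z 64.9 slope deg [-0.12  0.03]
wrist 266 [ 599.4 -150.9] [16.7  4.6] 19.32 z 64.9 slope deg [-0.41  2.36]
```

View pics/c.png

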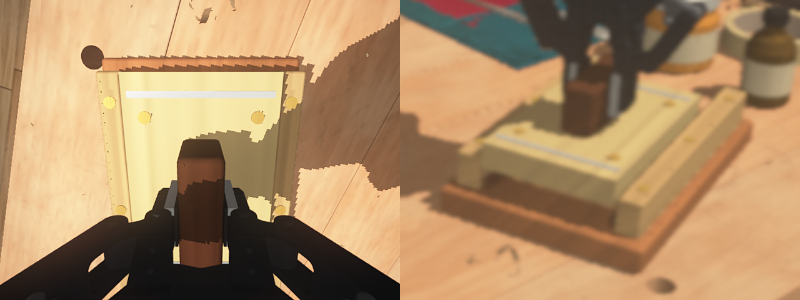

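The caul sits between the fences with its near end flush; the underside is about 43 mm up. I'll lower it onto the pin.

{"method": "move_arm", "body": {
  "moves": [
    {"turn":[0,0,0],"translation":[0,0,0.5],"hand":0},
    {"turn":[0,0,0],"translation":[0,0,0.5],"hand":0},
    {"turn":[0,0,0],"translation":[0,0,0],"hand":0}
  ]
}}

```text
time_s: 7.68
eef_pos: [544.3, -152.5, 90.9]
ee_rot: [0.0, -0.159, 0.987, -0.0]
force: [-0.1, -0.6, -2.4]
grip_width: 0.266
grip_force: 79.1
```

{"method": "move_arm", "body": {
  "moves": [
    {"turn":[0,0,0],"translation":[0,0,0.5],"hand":0},
    {"turn":[0,0,0],"translation":[0,0,0],"hand":0}
  ]
}}

```text
time_s: 7.85
eef_pos: [544.3, -152.5, 90.8]
ee_rot: [0.0, -0.159, 0.987, -0.0]
force: [-3.8, 0.4, 2.3]
grip_width: 0.265
grip_force: 79.8
```

{"method": "move_arm", "body": {
  "moves": [
    {"turn":[0,0,0],"translation":[-2,0,0],"hand":0},
    {"turn":[0,0,0],"translation":[-4,0,0],"hand":0},
    {"turn":[0,0,0],"translation":[-4,0,0],"hand":0},
    {"turn":[0,0,0],"translation":[-4,0,0],"hand":0},
    {"turn":[0,0,0],"translation":[-4,0,0],"hand":0},
    {"turn":[0,0,0],"translation":[-4,0,0],"hand":0},
    {"turn":[0,0,0],"translation":[-4,0,0],"hand":0},
    {"turn":[0,0,0],"translation":[-3,0,0],"hand":0},
    {"turn":[0,0,0],"translation":[-2,0,0],"hand":0},
    {"turn":[0,0,0],"translation":[0,0,0],"hand":0}
  ]
}}

```text
time_s: 8.68
eef_pos: [573.9, -143.0, 90.8]
ee_rot: [-0.0, -0.16, 0.987, -0.0]
force: [-3.1, -0.6, 4.9]
grip_width: 0.267
grip_force: 79.8
```

{"method": "move_arm", "body": {
  "moves": [
    {"turn":[0,0,0],"translation":[-1.5,0,0.5],"hand":0},
    {"turn":[0,0,0],"translation":[-1.5,0,0],"hand":0},
    {"turn":[0,0,0],"translation":[-1.5,0,0],"hand":0},
    {"turn":[0,0,0],"translation":[-1,0,0],"hand":0},
    {"turn":[0,0,0],"translation":[0,0,0],"hand":0}
  ]
}}

```text
time_s: 9.1
eef_pos: [578.9, -141.3, 90.3]
ee_rot: [0.0, -0.159, 0.987, -0.0]
force: [-3.1, -2.3, 4.3]
grip_width: 0.268
grip_force: 80.0
```

{"method": "move_arm", "body": {
  "moves": [
    {"turn":[0,0,0],"translation":[-1,0,0],"hand":0},
    {"turn":[0,0,0],"translation":[-1,0,0],"hand":0},
    {"turn":[0,0,0],"translation":[0,0,0],"hand":0}
  ]
}}

```text
time_s: 9.35
eef_pos: [580.9, -139.9, 89.2]
ee_rot: [-0.0, -0.159, 0.987, 0.0]
force: [0.5, -0.3, -3.8]
grip_width: 0.273
grip_force: 79.1
```

{"method": "move_arm", "body": {
  "moves": [
    {"turn":[0,0,0],"translation":[-1,0,0],"hand":0},
    {"turn":[0,0,0],"translation":[-0.5,0,1],"hand":0},
    {"turn":[0,0,0],"translation":[0,0,1],"hand":0},
    {"turn":[0,0,0],"translation":[0,0,0],"hand":0}
  ]
}}

```text
time_s: 9.68
eef_pos: [582.1, -139.7, 87.3]
ee_rot: [-0.0, -0.159, 0.987, 0.0]
force: [0.4, -0.1, -2.2]
grip_width: 0.273
grip_force: 79.1
```

{"method": "move_arm", "body": {
  "moves": [
    {"turn":[0,0,0],"translation":[0,0,1],"hand":0},
    {"turn":[0,0,0],"translation":[0,0,1],"hand":0},
    {"turn":[0,0,0],"translation":[0,0,1],"hand":0},
    {"turn":[0,0,0],"translation":[0,0,1],"hand":0},
    {"turn":[0,0,0],"translation":[0,0,0],"hand":0}
  ]
}}

```text
time_s: 10.1
eef_pos: [582.2, -139.9, 84.0]
ee_rot: [0.0, -0.159, 0.987, -0.0]
force: [-0.1, -0.3, -3.7]
grip_width: 0.269
grip_force: 79.2
```

{"method": "move_arm", "body": {
  "moves": [
    {"turn":[0,0,0],"translation":[0,0,1],"hand":0},
    {"turn":[0,0,0],"translation":[0,0,1],"hand":0},
    {"turn":[0,0,0],"translation":[0,0,1],"hand":0},
    {"turn":[0,0,0],"translation":[0,0,1],"hand":0},
    {"turn":[0,0,0],"translation":[0,0,0.5],"hand":0},
    {"turn":[0,0,0],"translation":[0,0,0],"hand":0}
  ]
}}

```text
time_s: 10.6
eef_pos: [582.4, -139.9, 80.0]
ee_rot: [0.0, -0.159, 0.987, -0.0]
force: [-4.4, 0.5, 7.1]
grip_width: 0.269
grip_force: 80.3
```

{"method": "move_arm", "body": {
  "moves": [
    {"turn":[0,0,0],"translation":[0,0,0.7],"hand":0},
    {"turn":[0,0,0],"translation":[0,0,0.7],"hand":0},
    {"turn":[0,0,0],"translation":[0,0,0],"hand":0},
    {"turn":[0,0,0],"translation":[0,0,0],"hand":0}
  ]
}}

```text
time_s: 10.93
eef_pos: [582.3, -139.9, 78.9]
ee_rot: [0.0, -0.159, 0.987, -0.0]
force: [-5.5, 1.8, 9.4]
grip_width: 0.27
grip_force: 80.7
```

{"method": "move_arm", "body": {
  "moves": [
    {"turn":[0,0,0],"translation":[0,0,0.5],"hand":0},
    {"turn":[0,0,0],"translation":[0,0,0],"hand":0},
    {"turn":[0,0,0],"translation":[0,0,0],"hand":0}
  ]
}}

```text
time_s: 11.18
eef_pos: [582.4, -139.9, 78.9]
ee_rot: [0.0, -0.159, 0.987, -0.0]
force: [-6.6, 2.3, 13.7]
grip_width: 0.269
grip_force: 81.1
```

{"method": "move_arm", "body": {
  "moves": [
    {"turn":[0,0,0],"translation":[0.4,0,0.5],"hand":0},
    {"turn":[0,0,0],"translation":[0,0,0],"hand":0},
    {"turn":[0,0,0],"translation":[0,0,0],"hand":0},
    {"turn":[0,0,0],"translation":[0,0,0],"hand":0}
  ]
}}

```text
time_s: 11.52
eef_pos: [582.3, -139.9, 78.9]
ee_rot: [0.001, -0.159, 0.987, -0.0]
force: [-5.7, 3.2, 16.5]
grip_width: 0.268
grip_force: 81.5
```

```bash
python3 v.py d; python3 -c "
import cv2,numpy as np
a=cv2.imread('pics/d_wrist.png');b=cv2.imread('pics/d_scene.png')[195:345,300:480]
cv2.imwrite('pics/d.png',np.hstack([cv2.resize(a,(400,300)),cv2.resize(b,(400,300),interpolation=cv2.INTER_CUBIC)]))"
```

```text
11.5167 [ 582.34 -139.92   78.86] [-5.65  3.19 16.46] (array([0., 0., 0.]), 0.0009, 'y-angle', np.float64(108.35), 'tilt', array([ 1.8e-03, -5.0e-04, -1.0e+00]))
top 559 [621.  -67.4] [43.1 79.2] 65.67 z 51.9 slope deg [-0.01 -0.48]
scene 3338 [ 578.3 -141.6] [175.1 137.1] 18.44 z 52.6 slope deg [0.12 0.24]
wrist 68713 [ 550.9 -148.3] [122.3 136. ] 18.46 z 52.1 slope deg [-0.03  0.06]
wrist 264 [ 637.6 -138.6] [16.1  4.6] 19.96 z 52.2 slope deg [-0.82  4.98]
```

View pics/d.png

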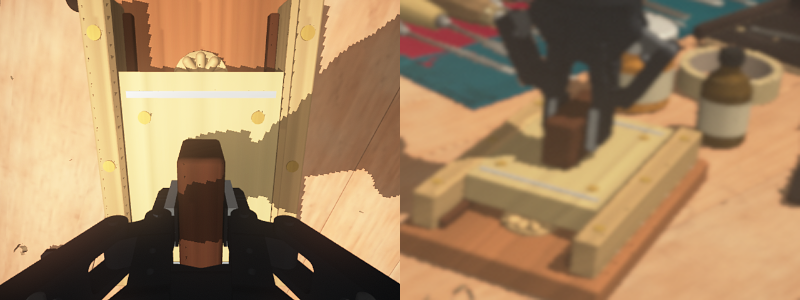

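The caul's top is level and flush with the fence tops at 52 mm, and the push is about 16 N against a hard stop, so the caul is home. I'll hand it in.

```bash
python3 -c "
from rig import finish_job
print(finish_job())"
```

```text
the job is handed in; nothing more can be done
None
```

I laid the caul about flush on the pin and slid it until it dropped. It is pressed home on the ledges and still gripped and held down with about 16 N, and the job was handed in at 11.5 s; the bottle, jar and eraser were not touched.

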